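Restock and latch the staple refill box

TASK

Put the orange carton of staples flat into the empty bay of the blue refill box, then gently lower the lid until it is fully shut, and only then swing the yellow latch fully round over the lid to its stop. Leave the other cartons, the hole punch and the stamp where they are.

Things in the scene. Friction and masses are not known exactly. Their poses are not given: they have to be found in the camera images.
- orange_mid (a point): The orange carton with a yellow band: a staple carton 104 x 40 x 28 mm (x, y, z), lying flat on the desk; the point is at its centre, x along its length, z up. About 150 g.
- box: The blue refill box, fixed to the desk: 130 x 220 x 50 mm outside (x, y, z), 4 mm walls and floor, open on top under its lid. Origin: centre of its underside; x from the latch side towards the lid hinge, z up. A wall along x parts it into two bays: the -y one is filled with white and green cartons that are part of the box, the +y one is empty.
- bay (a point): Centre of the floor of the empty bay (the box's +y half), 4 mm above the desk, 54 mm to +y of the box's centre; the rim is 46 mm above this point. The bay is inside 122 mm along x and 104 mm along y, so the carton fits lengthwise along x only. Axes are the box's.
- lid_hinge (a point): Middle of the lid's hinge line, on top of the box's far (+x) rim, 50 mm above the desk; the line runs along the box's y. Axes are the box's. The box's centre is 65 mm from it towards -x.
- lid_edge (a point): Middle of the lid's free edge, 130 mm from the hinge line, half-way through the lid's thickness. The lid is a grey metal plate, 130 mm from hinge to free edge, 220 mm along the hinge line, 6 mm thick; shut, its underside rests on the rim and its top is 56 mm above the desk. It starts standing open, leaning back somewhat past upright.
- lid (a joint): Lid angle in rad: 0 fully shut (level), 1.57 upright, up to 1.95. It stays where it is left; moving it takes 1 to 3 N at its free edge, pushed on its back (outer) face to shut it.
- latch_pivot (a point): Pivot pin of the flat yellow latch, 22 mm in front of (-x of) the middle of the box's latch-side wall, 62.5 mm above the desk, its axis vertical. The latch is a bar 18 mm wide and 5 mm thick that reaches 60 mm from the pin, at a level 4 mm above the top of the shut lid. Axes are the box's.
- latch_stud (a point): Centre of the red round stud standing on the latch, 46 mm from the pivot pin: 14 mm diameter, 24 mm tall, from 65 to 89 mm above the desk. Push it or pinch it to swing the latch.
- latch (a joint): Latch angle in rad: 0 is closed against its stop, the bar pointing along the box's +x over the lid; growing as the bar swings counter-clockwise seen from above (1.57: pointing along the box's +y; up to 2.6). It stays where it is left; moving it takes about 1 N at the stud.
- teal_mid (a point): A green carton with a white band, bystander: a staple carton 104 x 40 x 28 mm (x, y, z), lying flat on the desk; the point is at its centre, x along its length, z up. 
- white_mid (a point): A white carton with a blue band, bystander: a staple carton 104 x 40 x 28 mm (x, y, z), lying flat on the desk; the point is at its centre, x along its length, z up. 
- punch_mid (a point): A blue hole punch, bystander, about 90 x 110 x 65 mm, with a paper guide bar that reaches 110 mm from its middle to its +y side; loose, the point is 30 mm above its underside's centre.
- stamp_mid (a point): A black self-inking stamp with a red grip, bystander, 40 x 55 x 87 mm, loose; the point is 40 mm above its underside's centre.
There are look-alikes about, which are no part of the job. Of the things shaped like the part that bears orange_mid, the orange one is meant.

How it is judged:
By the outcome, as a careful person would: the job done as asked, in the order asked, and still so for the second after the job is handed in, with the robot touching nothing.
It also fails if it takes over 64 s, if anything falls off the work surface, if the arm or the gripper's body presses on something with over 40 N, if the wrist force passes 120 N, or if a joint passes its speed limit or range.

ROBOT

A 6-joint arm with a two-finger parallel gripper is mounted at the origin on the work surface. World frame = base frame: x ahead of the robot, y to its left, z up, the work surface at z = 0. Lengths are in mm, angles in rad, forces in N, time in s.
With the tool pointing down it reaches from about 300 to 775 mm from the base axis. Payload 14.6 kg.
Tool frame: the origin (TCP) lies at the very end of the fingers, on their centre line; the grasp point (between the pads) lies 19 mm behind it; z points along the fingers, y is the line along which they close (so a half turn about z gives the same grasp; the last joint's range is limited). The gripper opens to 85 mm and grips with 20 to 120 N. Pads are 22 mm wide; open, the fingers measure 114 mm over their backs; the gripper's body (76 mm by 85 mm) begins 54 mm behind the grasp point. The pads swing forward as they close: fully open they stand 13 mm farther back than shut.
Start: joints at [-1.306, 0.3, 1.521, -0, 1.321, -0.067], TCP at [179.153, -519.994, 231.281] pointing down, gripper open.
Joint ranges: [-3.03, 3.03], [-0.79, 2.21], [0.23, 2.52], [-1.04, 4.18], [0, 3.07], [-2.55, 2.55]. Speed limits (rad/s): [2.22, 2.22, 2.57, 3.14, 3.14, 3.14].

INTERFACE

Orientations are given as a unit quaternion [w, x, y, z].
In Python, from plant import r gives the robot as it stands. The module is installed in compiled form; this text tells all that it offers.
- The arm moves only by the shell command python3 -m jog 'ROWS' [OPENING] [FORCE]. ROWS is JSON, a list of rows, each an object of numbers: "tx", "ty", "tz": the shift along the tool's x, y, z in cm; "twist": the turn about the tool's z in degrees. In form: [{"tx": .., "ty": .., "tz": .., "twist": ..}, ...]. A call has exactly 10 rows; each row is the pose to reach, as a shift and turn from the pose commanded when the call began, along the tool's axes at that moment; what a row does not reach only later rows make up. A row lasts 1/12 s, in which the tool goes at most 41.7 mm and 7.16 degrees, less where a joint would pass 70% of its speed; a pose out of reach is approached as far as the arm can. A call with a gripper value outside its range is refused whole. OPENING is the gripper's target within -1 to 1 (fully open at 1, half-way at 0, shut at -1), set as the call begins (- or left out, the last holds). The fingers move at their own pace and stop on an object; FORCE is the grip in N (left out, the last holds). Time passes only in rows, so rows that repeat a pose let the fingers close, or fill a call up. It gives the time, the measured TCP pose, the force, the opening and the grip force at its end, in the units of the state.
- r.get_obs(): the state, without advancing time (a new reading comes with each control period).
- r.read_camera(name): name is "scene" or "top" or "wrist"; returns a dict with "frame" (400x640x3 uint8, red, green, blue), "mtx" (3x3 intrinsics, pixels), "distortion" ([k1, k2, p1, p2, k3] as OpenCV has them; the pictures are not rectified), "camera_from_world" (4x4, takes a point from world to camera coordinates). Camera axes: x right, y down, z forward; pixel columns grow to the right and rows downward; lengths in mm; the calibration is good to about 2 mm. A picture is of the moment at which its call begins. There is no depth.
- r.job_done(): hands the job in; it is judged then, once.
The state is a dict: "t": time; "q": joint angles; "dq": joint speeds; "joint_torque": joint torques, N m; "eef_pos": TCP position; "ee_rot": TCP orientation; "ft_force": force on the tool from outside, world axes, zero at the start; "torque": the same for the moment, N m; "width": finger opening in mm; "grip_force": force on a finger pad.
Only numpy, scipy, OpenCV 4.12 (cv2) and the standard library are available. Lean on these libraries where they do the work, as an engineer would, in place of code of your own. Each camera call takes 0.05 s, during which the arm holds its last target. There are 200 camera calls.

## Working session

There is one attempt and no reset: what is moved stays moved. The work goes in short steps, Python scripts to look and compute and a shell command to move; the robot and the scene stay as the last step left them, time stands still between calls to the robot, and variables do not carry over. Pictures are saved under pics/ and viewed, at most 10 in all, crops included, and the job is handed in when it is done.

```bash
mkdir -p pics
cat > h.py <<'E'
import numpy as np, cv2
from plant import r
def cam(n):
    c=r.read_camera(n); return c
def ray(c,uv,z):
    p=cv2.undistortPoints(np.array([[uv]],float),np.array(c["mtx"],float),np.array(c["distortion"],float))[0,0]
    T=np.array(c["camera_from_world"]); R,t=T[:3,:3],T[:3,3]
    o=-R.T@t; d=R.T@np.array([p[0],p[1],1]); return o+d*(z-o[2])/d[2]
def proj(c,P):
    T=np.array(c["camera_from_world"])
    return cv2.projectPoints(np.array(P,float).reshape(-1,1,3),cv2.Rodrigues(T[:3,:3])[0],T[:3,3],np.array(c["mtx"],float),np.array(c["distortion"],float))[0][:,0]
def save(c,n): cv2.imwrite("pics/"+n,c["frame"][:,:,::-1])
E
python3 - <<'E'
from h import *
for n in("top","scene"):
    c=cam(n); save(c,n+"0.png"); np.save(n+"0.npy",c,allow_pickle=True)
    T=np.array(c["camera_from_world"]);print(n,-T[:3,:3].T@T[:3,3])
print(r.get_obs())
E
```

```text
top [ 164.84790113  -10.68656871 1583.69687913]
scene [1155.09759207  852.10238718  744.45060865]
{'t': 0.1, 'q': array([-1.30559546e+00,  3.00391934e-01,  1.52150268e+00, -3.09817176e-05,
        1.32068123e+00, -6.65890199e-02]), 'dq': array([ 0.00024176, -0.00207334, -0.00303646, -0.00161842, -0.00034012,
        0.00041242]), 'joint_torque': array([ 1.64398502e-03, -5.44372737e+01, -3.62370408e+01, -2.80012131e-06,
        3.02495529e-03,  3.79286320e-06]), 'eef_pos': array([ 179.09840001, -519.81238244,  230.7979043 ]), 'ee_rot': array([-4.87682668e-04,  9.86270210e-01,  1.65138822e-01, -6.36708670e-05]), 'ft_force': array([0.34520527, 0.81609641, 0.25193347]), 'torque': array([0.00929104, 0.00151872, 0.04936296]), 'grip_force': 0.0, 'width': 85.30770006938165}
```

View pics/top0.png

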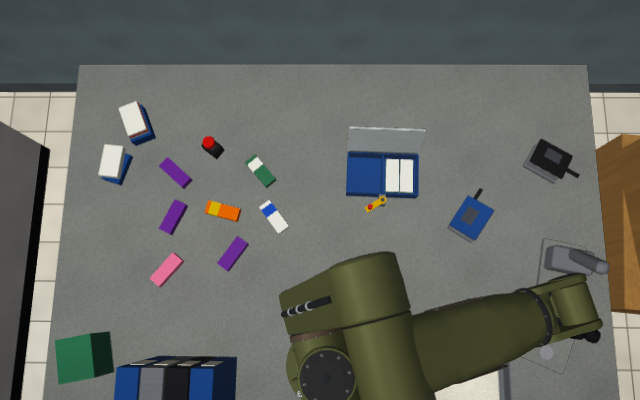

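View pics/scene0.png

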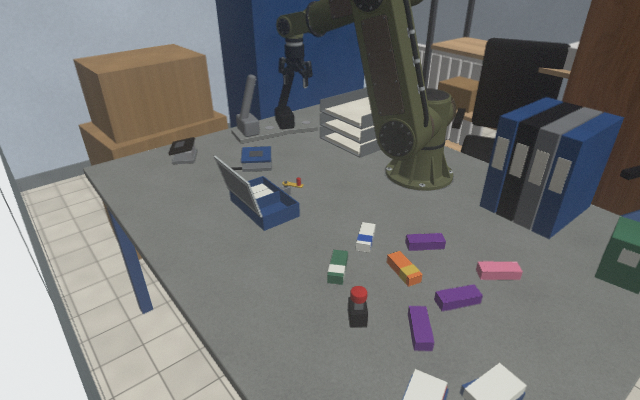

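The top view is oriented with image up = +x and left = +y.
- **Carton candidates:** orange with a yellow band (222,211), pink (166,270), purple (175,172), (173,217) and (232,253), green (261,171), and white with a blue band (273,217). Only (222,211) is orange with a yellow band, so that is the one.
- **Box:** around (383,175), with the empty bay on the left at (365,175) and the lid along the top.
- **Latch:** pin near (382,200), stud near (370,207).

I'll measure these and confirm the carton in a crop.

Run:
```python
from h import *
c=np.load("top0.npy",allow_pickle=True).item(); s=np.load("scene0.npy",allow_pickle=True).item()
def mask(c,lo,hi,roi):
    h=cv2.cvtColor(c["frame"],cv2.COLOR_RGB2HSV); m=cv2.inRange(h,lo,hi); k=np.zeros_like(m);x0,y0,x1,y1=roi;k[y0:y1,x0:x1]=1
    return m*k
def big(m): return max(cv2.findContours(m,0,2)[0],key=cv2.contourArea)
m=mask(c,(4,150,100),(32,255,255),(195,190,250,232)); b=big(m)
R=cv2.minAreaRect(b); print("orange",R)
P=np.array([ray(c,p,28)[:2] for p in cv2.boxPoints(R)]);print(P.round(),P.mean(0))
e=[P[1]-P[0],P[2]-P[1]];print([ (np.linalg.norm(v),np.degrees(np.arctan2(v[1],v[0]))) for v in e])
m=mask(c,(105,150,40),(125,255,255),(335,140,430,205)); b=big(m); R=cv2.minAreaRect(b); print("box blue",R, cv2.boundingRect(b))
P=np.array([ray(c,p,50)[:2] for p in cv2.boxPoints(R)]);print(P.round(1),P.mean(0))
for n,cc,roi in(("top",c,(355,190,392,215)),("scene",s,(280,170,310,195))):
    for nm,lo,hi in(("red",(0,150,80),(8,255,255)),("yel",(18,150,80),(34,255,255))):
        m=mask(cc,lo,hi,roi); y,x=np.nonzero(m); print(n,nm,len(x),x.mean(),y.mean(),x.min(),x.max(),y.min(),y.max(), ray(cc,(x.mean(),y.mean()),85 if nm=="red" else 65))
a=cv2.resize(c["frame"][190:232,195:250],None,fx=6,fy=6,interpolation=2)
d=cv2.resize(c["frame"][120:220,335:435],None,fx=4,fy=4,interpolation=2)
e=np.zeros((400,740,3),np.uint8);e[:252,:330]=a;e[:,340:]=d
cv2.imwrite("pics/crop.png",e[:,:,::-1])
```

```text
orange ((222.203857421875, 210.41925048828125), (34.117549896240234, 13.506691932678223), 15.255120277404785)
[[452. 385.]
 [493. 376.]
 [465. 272.]
 [424. 281.]] [458.36206046 328.39326395]
[(np.float64(42.225190175600495), np.float64(-12.070133704166079)), (np.float64(107.63947186379987), np.float64(-104.93719320652065))]
box blue ((382.1197814941406, 174.4458770751953), (71.31773376464844, 43.123714447021484), 2.2457425594329834) (346, 152, 73, 46)
[[ 505.9  -52.8]
 [ 643.   -57.9]
 [ 635.  -278.3]
 [ 498.5 -269.5]] [ 570.62445799 -164.64500351]
top red 17 369.4117647058824 206.11764705882354 368 371 204 208 [ 463.5129122  -122.37435042   85.        ]
top yel 112 376.0982142857143 203.45535714285714 365 386 196 212 [ 475.80314086 -144.02679184   65.        ]
scene red 9 298.44444444444446 180.44444444444446 297 299 178 185 [ 465.74463787 -116.35299065   85.        ]
scene yel 2 291.5 183.5 289 294 183 184 [ 474.63234996 -143.53871084   65.        ]
```

View pics/crop.png

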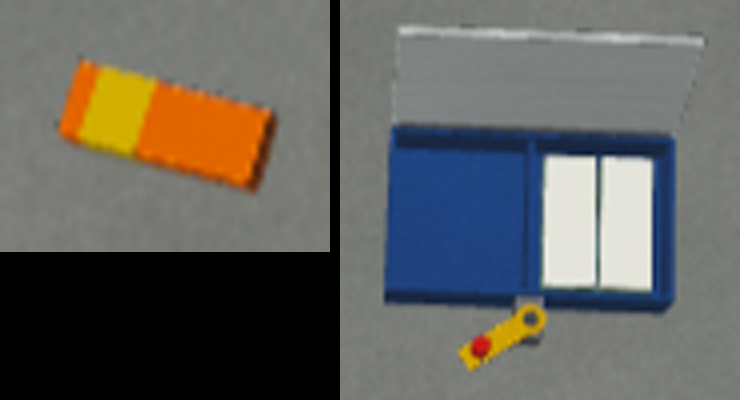

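The crop confirms the orange carton with the yellow band at (222,211). The empty bay is to the left of the divider, the latch pin is at about (382.7,199.7) and the stud at (370,206), which is consistent with 46 mm and a latch angle of about 2.14 rad.

```bash
cat >> h.py <<'E'
from scipy.spatial.transform import Rotation as Ro
def go(x,y,z,head=None):
    "prints tool shift (cm) and twist (deg) from measured pose to target TCP, heading of tool x"
    o=r.get_obs(); q=o["ee_rot"]; R=Ro.from_quat([q[1],q[2],q[3],q[0]])
    d=R.inv().apply(np.array([x,y,z])-o["eef_pos"])/10; h=np.degrees(np.arctan2(R.as_matrix()[1,0],R.as_matrix()[0,0]))
    print("pos",o["eef_pos"].round(1),"head",h.round(1),"t",o["t"],"-> tx ty tz",d.round(2),"twist",None if head is None else round((h-head+180)%360-180,1),"F",o["ft_force"].round(1))
E
python3 - <<'E'
from h import *
go(460,330,110,75)
c=np.load("top0.npy",allow_pickle=True).item()
ul=ray(c,(347.9,151.3),50);ur=ray(c,(418.5,154.4),50);ll=ray(c,(346.6,193),50)
print(ul,ur,ll,np.linalg.norm(ul-ur),np.linalg.norm(ul-ll),ray(c,(382.7,199.7),65))
E
```

```text
pos [ 179.1 -519.8  230.8] head 19.0 t 0.1 -> tx ty tz [ 54.24 -71.18  12.15] twist -56.0 F [0.3 0.8 0.3]
[643.70018488 -59.68023767  50.        ] [ 634.71387134 -278.0352876    50.        ] [510.89708551 -55.72089207  50.        ] 218.5398857463077 132.86210753440764 [ 487.48565943 -164.0118557    65.        ]
```

```bash
python3 -m jog '[{"tx":2.4,"ty":-3.1,"tz":0},{"tx":4.8,"ty":-6.2,"tz":0},{"tx":7.2,"ty":-9.3,"tz":0},{"tx":9.6,"ty":-12.4,"tz":0},{"tx":12,"ty":-15.5,"tz":0},{"tx":14.4,"ty":-18.6,"tz":0},{"tx":16.8,"ty":-21.7,"tz":0},{"tx":19.2,"ty":-24.8,"tz":0},{"tx":21.6,"ty":-27.9,"tz":0},{"tx":24,"ty":-31,"tz":0}]' 1 40
python3 -m jog '[{"tx":2.4,"ty":-3.1,"tz":0},{"tx":4.8,"ty":-6.2,"tz":0},{"tx":7.2,"ty":-9.3,"tz":0},{"tx":9.6,"ty":-12.4,"tz":0},{"tx":12,"ty":-15.5,"tz":0},{"tx":14.4,"ty":-18.6,"tz":0},{"tx":16.8,"ty":-21.7,"tz":0},{"tx":19.2,"ty":-24.8,"tz":0},{"tx":21.6,"ty":-27.9,"tz":0},{"tx":24,"ty":-31,"tz":0}]'
python3 -c "
from h import *
go(460,330,110,75)"
```

```text
pos [ 179.1 -519.8  230.8] head 19.0 t 0.1 -> tx ty tz [ 54.24 -71.18  12.15] twist -56.0 F [0.3 0.8 0.3]invalid input
invalid input
```

```bash
python3 -m jog '[{"tx":2.4,"ty":-3.1,"tz":0,"twist":0},{"tx":4.8,"ty":-6.2,"tz":0,"twist":0},{"tx":7.2,"ty":-9.3,"tz":0,"twist":0},{"tx":9.6,"ty":-12.4,"tz":0,"twist":0},{"tx":12,"ty":-15.5,"tz":0,"twist":0},{"tx":14.4,"ty":-18.6,"tz":0,"twist":0},{"tx":16.8,"ty":-21.7,"tz":0,"twist":0},{"tx":19.2,"ty":-24.8,"tz":0,"twist":0},{"tx":21.6,"ty":-27.9,"tz":0,"twist":0},{"tx":24,"ty":-31,"tz":0,"twist":0}]' 1 40
python3 -c "
from h import *
go(460,330,110,75)"
```

```text
t: 0.93
eef_pos: [305.0, -146.9, 231.3]
ee_rot: [0.0, 0.986, 0.165, 0.0]
ft_force: [1.7, 0.6, 0.6]
width: 85.3
grip_force: 0.0
pos [ 305.  -146.9  231.3] head 19.0 t 0.9333 -> tx ty tz [ 30.16 -40.06  12.13] twist -56.0 F [1.7 0.6 0.6]
```

```bash
python3 -m jog '[{"tx":2.4,"ty":-3.2,"tz":0.8,"twist":-5.6},{"tx":4.8,"ty":-6.4,"tz":1.6,"twist":-11.2},{"tx":7.2,"ty":-9.6,"tz":2.4,"twist":-16.8},{"tx":9.6,"ty":-12.8,"tz":3.2,"twist":-22.4},{"tx":12,"ty":-16,"tz":4,"twist":-28},{"tx":14.4,"ty":-19.2,"tz":4.8,"twist":-33.6},{"tx":16.8,"ty":-22.4,"tz":5.6,"twist":-39.2},{"tx":19.2,"ty":-25.6,"tz":6.4,"twist":-44.8},{"tx":21.6,"ty":-28.8,"tz":7.2,"twist":-50.4},{"tx":24,"ty":-32,"tz":8,"twist":-56}]'
python3 - <<'E'
from h import *
go(460,330,110,75)
c=cam("wrist"); save(c,"w1.png")
T=np.array(c["camera_from_world"]);print(-T[:3,:3].T@T[:3,3])
h=cv2.cvtColor(c["frame"],cv2.COLOR_RGB2HSV); m=cv2.inRange(h,(4,150,100),(34,255,255))
b=max(cv2.findContours(m,0,2)[0],key=cv2.contourArea); print(cv2.boundingRect(b), cv2.contourArea(b))
R=cv2.minAreaRect(b);P=np.array([ray(c,p,28)[:2] for p in cv2.boxPoints(R)]);print(R,P.round(),P.mean(0))
E
```

```text
t: 1.77
eef_pos: [427.7, 234.2, 150.6]
ee_rot: [-0.0, 0.792, 0.611, -0.0]
ft_force: [1.3, -1.1, 0.9]
width: 85.4
grip_force: 0.0
pos [427.7 234.2 150.6] head 75.3 t 1.7667 -> tx ty tz [10.09  0.7   4.05] twist 0.3 F [ 1.3 -1.1  0.9]
[447.40112517 308.7374517  293.74261945]
(293, 0, 57, 130) 6905.5
((321.0, 64.5), (129.0, 56.0), 90.0) [[450. 374.]
 [488. 364.]
 [468. 278.]
 [427. 288.]] [458.20707503 325.87182324]
```

View pics/w1.png

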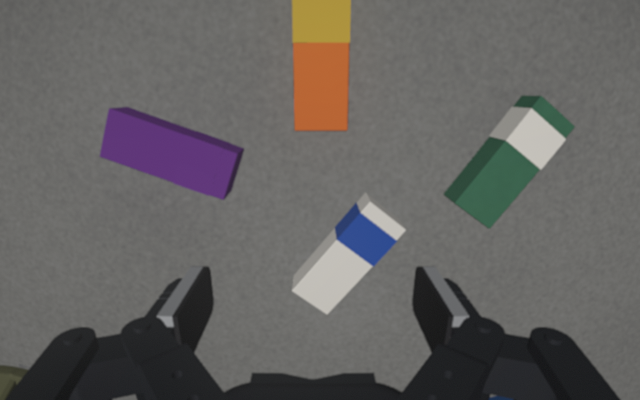

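The wrist view shows the orange carton aligned with the tool axis, near end at row 130 and columns 294–348. That puts its centre at about (461,333). The white and green cartons are clear of the fingers.

```bash
python3 -m jog '[{"tx":3.5,"ty":0.2,"tz":0,"twist":0},{"tx":7,"ty":0.5,"tz":0,"twist":0},{"tx":10.4,"ty":0.7,"tz":1,"twist":0},{"tx":10.4,"ty":0.7,"tz":4,"twist":0},{"tx":10.4,"ty":0.7,"tz":7,"twist":0},{"tx":10.4,"ty":0.7,"tz":10,"twist":0},{"tx":10.4,"ty":0.7,"tz":12,"twist":0},{"tx":10.4,"ty":0.7,"tz":13.5,"twist":0},{"tx":10.4,"ty":0.7,"tz":14.5,"twist":0},{"tx":10.4,"ty":0.7,"tz":14.5,"twist":0}]' && python3 -m jog '[{"tx":0,"ty":0,"tz":0,"twist":0},{"tx":0,"ty":0,"tz":0,"twist":0},{"tx":0,"ty":0,"tz":0,"twist":0},{"tx":0,"ty":0,"tz":0,"twist":0},{"tx":0,"ty":0,"tz":0,"twist":0},{"tx":0,"ty":0,"tz":0,"twist":0},{"tx":0,"ty":0,"tz":0,"twist":0},{"tx":0,"ty":0,"tz":0,"twist":0},{"tx":0,"ty":0,"tz":0,"twist":0},{"tx":0,"ty":0,"tz":0,"twist":0}]' -1 40
```

```text
t: 2.65
eef_pos: [460.5, 330.0, 4.2]
ee_rot: [-0.0, 0.793, 0.609, -0.002]
ft_force: [-0.6, -0.1, -0.3]
width: 85.7
grip_force: 0.0
t: 3.48
eef_pos: [461.9, 331.0, 7.4]
ee_rot: [0.0, 0.793, 0.609, 0.001]
ft_force: [-1.3, -0.6, 6.5]
width: 39.2
grip_force: 41.4
```

```bash
python3 -m jog '[{"tx":0,"ty":0,"tz":-1.5,"twist":0},{"tx":0,"ty":0,"tz":-4.5,"twist":0},{"tx":0,"ty":0,"tz":-8,"twist":0},{"tx":-1.5,"ty":0.8,"tz":-11,"twist":2},{"tx":-4.5,"ty":2.5,"tz":-12.5,"twist":7},{"tx":-7.8,"ty":4.4,"tz":-12.5,"twist":13},{"tx":-11.1,"ty":6.3,"tz":-12.5,"twist":19.5},{"tx":-14.4,"ty":8.1,"tz":-12.5,"twist":26},{"tx":-17.7,"ty":10,"tz":-12.5,"twist":32},{"tx":-21,"ty":11.9,"tz":-12.5,"twist":38}]' && python3 -c "
from h import *
go(576.5,-112.3,132,-2.3)"
```

```text
t: 4.32
eef_pos: [522.1, 95.2, 131.8]
ee_rot: [0.0, 0.949, 0.315, 0.0]
ft_force: [0.5, 0.6, -2.1]
width: 39.3
grip_force: 40.7
pos [522.1  95.2 131.8] head 36.7 t 4.3167 -> tx ty tz [-8.05 19.88 -0.02] twist 39.0 F [ 0.5  0.6 -2.1]
```

```bash
python3 -m jog '[{"tx":-1.2,"ty":3,"tz":0,"twist":6},{"tx":-2.5,"ty":6.1,"tz":0,"twist":12},{"tx":-3.8,"ty":9.3,"tz":0,"twist":18},{"tx":-5,"ty":12.4,"tz":0,"twist":24},{"tx":-6.2,"ty":15.3,"tz":0,"twist":29},{"tx":-7.2,"ty":17.8,"tz":0,"twist":34},{"tx":-7.8,"ty":19.3,"tz":0,"twist":37},{"tx":-8.1,"ty":19.9,"tz":0,"twist":39},{"tx":-8.1,"ty":19.9,"tz":0,"twist":39},{"tx":-8.1,"ty":19.9,"tz":0,"twist":39}]'
python3 - <<'E'
from h import *
go(576.5,-112.3,80,-2.3)
c=cam("wrist");s=cam("scene");np.save("w2.npy",c,allow_pickle=True)
im=np.zeros((400,720,3),np.uint8); im[:,:320]=cv2.resize(c["frame"],(320,200)).repeat(1,0)[:0] if 0 else 0
im[:200,:320]=cv2.resize(c["frame"],(320,200)); im[:,320:]=cv2.resize(s["frame"][130:260,190:320],(400,400),interpolation=2)
t=cam("top"); im[200:400,:320]=cv2.resize(t["frame"][120:220,310:470],(320,200),interpolation=2)
cv2.imwrite("pics/a2.png",im[:,:,::-1])
E
```

```text
t: 5.15
eef_pos: [576.9, -110.0, 131.3]
ee_rot: [-0.0, 1.0, -0.017, -0.0]
ft_force: [1.0, 0.0, -0.9]
width: 39.5
grip_force: 40.6
pos [ 576.9 -110.   131.3] head -1.9 t 5.15 -> tx ty tz [-0.03  0.23  5.13] twist 0.4 F [ 1.   0.  -0.9]
```

View pics/a2.png

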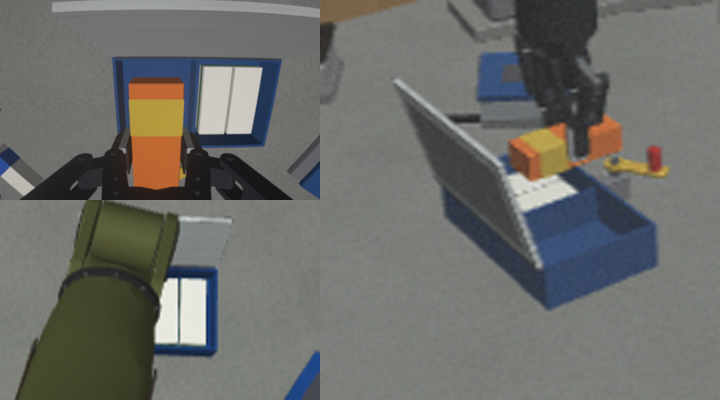

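The wrist view shows the carton above the bay. The rim's back edge runs from about (226,117) to (563,118) in full-resolution pixels, and the carton's far end is at row 156. I'll check the box pose from these.

Run:
```python
from h import *
c=np.load("w2.npy",allow_pickle=True).item()
h=cv2.cvtColor(c["frame"],cv2.COLOR_RGB2HSV); m=cv2.inRange(h,(105,120,30),(125,255,255)); m[:, :200]=0; m[300:]=0
b=max(cv2.findContours(m,0,2)[0],key=cv2.contourArea)[:,0]
for f in (b[:,0]+b[:,1],b[:,1]-b[:,0]):
    p=b[np.argmin(f)]; print(p,ray(c,p,50).round(1))
p=b[np.argmax(b.sum(1))];print(p,ray(c,p,50).round(1))
```

```text
[226 116] [642.9 -57.6  50. ]
[562 120] [ 635.5 -275.5   50. ]
[526 292] [ 507.5 -270.4   50. ]
```

```bash
python3 -m jog '[{"tx":0,"ty":0,"tz":2,"twist":0},{"tx":0,"ty":0,"tz":4.5,"twist":0},{"tx":0,"ty":0,"tz":7,"twist":0},{"tx":0,"ty":0,"tz":9,"twist":0},{"tx":0,"ty":0,"tz":10.3,"twist":0},{"tx":0,"ty":0,"tz":11,"twist":0},{"tx":0,"ty":0,"tz":11.4,"twist":0},{"tx":0,"ty":0,"tz":11.7,"twist":0},{"tx":0,"ty":0,"tz":11.9,"twist":0},{"tx":0,"ty":0,"tz":11.9,"twist":0}]'
```

```text
t: 6.13
eef_pos: [577.5, -110.7, 12.8]
ee_rot: [0.0, 1.0, -0.017, 0.0]
ft_force: [-0.1, 0.5, -1.9]
width: 39.2
grip_force: 40.7
```

```bash
python3 -m jog '[{"tx":0,"ty":0,"tz":0.05,"twist":0},{"tx":0,"ty":0,"tz":0.1,"twist":0},{"tx":0,"ty":0,"tz":0.15,"twist":0},{"tx":0,"ty":0,"tz":0.15,"twist":0},{"tx":0,"ty":0,"tz":0.15,"twist":0},{"tx":0,"ty":0,"tz":0.15,"twist":0},{"tx":0,"ty":0,"tz":0.15,"twist":0},{"tx":0,"ty":0,"tz":0.15,"twist":0},{"tx":0,"ty":0,"tz":0.15,"twist":0},{"tx":0,"ty":0,"tz":0.15,"twist":0}]' && python3 -m jog '[{"tx":0,"ty":0,"tz":0,"twist":0},{"tx":0,"ty":0,"tz":0,"twist":0},{"tx":0,"ty":0,"tz":0,"twist":0},{"tx":0,"ty":0,"tz":0,"twist":0},{"tx":0,"ty":0,"tz":-1,"twist":0},{"tx":0,"ty":0,"tz":-3,"twist":0},{"tx":0,"ty":0,"tz":-6,"twist":0},{"tx":0,"ty":0,"tz":-9.5,"twist":0},{"tx":0,"ty":0,"tz":-13.5,"twist":0},{"tx":0,"ty":0,"tz":-17,"twist":0}]' 0.4
```

```text
t: 6.97
eef_pos: [577.4, -110.7, 11.5]
ee_rot: [0.0, 1.0, -0.017, 0.0]
ft_force: [-3.4, 0.5, 5.6]
width: 39.4
grip_force: 41.5
t: 7.8
eef_pos: [577.0, -110.6, 184.0]
ee_rot: [0.0, 1.0, -0.017, 0.001]
ft_force: [0.4, 0.5, -0.5]
width: 60.0
grip_force: 0.0
```

Run:
```python
from h import *
t=np.load("top0.npy",allow_pickle=True).item()
H=np.array([639.2,-167.5,50]); bx=np.array([np.cos(.037),-np.sin(.037),0])
for uv in((387.8,128.0),(387.8,129.5)):
  for z in range(160,182,4):
    p=ray(t,uv,z); d=p-H; print(z,(d@bx).round(1),np.hypot(d@bx,z-50).round(1))
s=cam("top");w=cam("wrist")
im=np.vstack([cv2.resize(w["frame"],(480,300)),cv2.resize(cam("scene")["frame"][120:240,180:372],(480,300),interpolation=2)])
cv2.imwrite("pics/a3.png",im[:,:,::-1]); go(710,-170,200,-2.1)
```

```text
160 41.4 117.5
164 40.0 120.8
168 38.5 124.1
172 37.0 127.5
176 35.6 130.9
180 34.1 134.4
160 36.8 116.0
164 35.4 119.4
168 33.9 122.8
172 32.5 126.3
176 31.0 129.8
180 29.6 133.3
pos [ 578.2 -110.9  184.5] head -2.0 t 7.95 -> tx ty tz [13.39  5.45 -1.46] twist 0.1 F [ 0.  -0.1 -0.3]
```

View pics/a3.png

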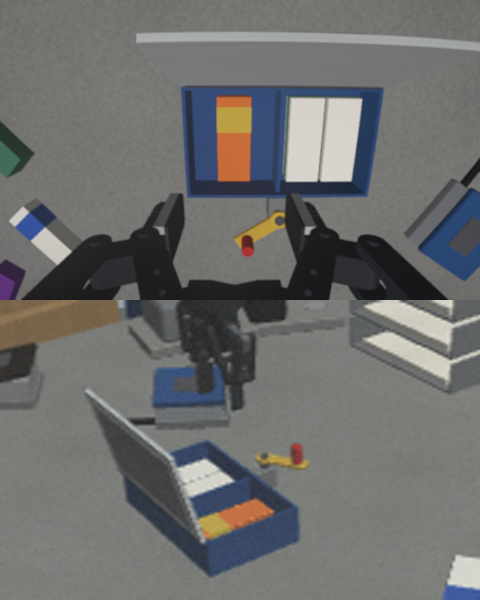

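The carton lies flat in the bay, at wrist crop (217–252, 97–181). The lid's free edge is about 34 mm past the hinge line, so the lid angle is about 1.83. Next I go over and behind the lid with the fingers shut.

```bash
python3 -m jog '[{"tx":0,"ty":1,"tz":-2,"twist":0},{"tx":1,"ty":3,"tz":-3,"twist":0},{"tx":4,"ty":5,"tz":-3,"twist":0},{"tx":7.5,"ty":5.3,"tz":-3,"twist":0},{"tx":10.5,"ty":5.3,"tz":-3,"twist":0},{"tx":12.7,"ty":5.3,"tz":-3,"twist":0},{"tx":12.9,"ty":5.3,"tz":-2,"twist":0},{"tx":12.9,"ty":5.3,"tz":0,"twist":0},{"tx":12.9,"ty":5.3,"tz":2,"twist":0},{"tx":12.9,"ty":5.3,"tz":3,"twist":0}]' -1 40
python3 - <<'E'
from h import *
go(702,-168,155,-2.1)
for a in np.arange(1.8,-.01,-.1):
    s=105; x=639.2-s*np.cos(a)+6*np.sin(a)+11; z=50+s*np.sin(a)+6*np.cos(a); print(round(a,1),round(x),round(z))
E
```

```text
t: 8.78
eef_pos: [702.8, -167.7, 146.7]
ee_rot: [-0.001, 1.0, -0.017, -0.003]
ft_force: [0.2, -0.1, -0.5]
width: 0.0
grip_force: 0.0
pos [ 702.8 -167.7  146.7] head -2.0 t 8.7833 -> tx ty tz [-0.08  0.03 -0.83] twist 0.1 F [ 0.2 -0.1 -0.5]
1.8 680 151
1.7 670 153
1.6 659 155
1.5 649 155
1.4 638 154
1.3 628 153
1.2 618 150
1.1 608 146
1.0 599 142
0.9 590 136
0.8 581 130
0.7 574 122
0.6 567 114
0.5 561 106
0.4 556 96
0.3 552 87
0.2 548 77
0.1 546 66
-0.0 545 56
```

```bash
python3 -m jog '[{"tx":-0.8,"ty":0,"tz":-0.1,"twist":0},{"tx":-1.5,"ty":0,"tz":-0.2,"twist":0},{"tx":-2,"ty":0,"tz":-0.3,"twist":0},{"tx":-2.5,"ty":0,"tz":-0.4,"twist":0},{"tx":-3,"ty":0,"tz":-0.4,"twist":0},{"tx":-3.5,"ty":0,"tz":-0.4,"twist":0},{"tx":-4,"ty":0,"tz":-0.4,"twist":0},{"tx":-4.5,"ty":0,"tz":-0.4,"twist":0},{"tx":-5,"ty":0,"tz":-0.4,"twist":0},{"tx":-5.5,"ty":0,"tz":-0.4,"twist":0}]'
```

```text
t: 9.62
eef_pos: [648.8, -166.2, 154.9]
ee_rot: [0.0, 1.0, -0.017, 0.0]
ft_force: [1.9, 0.0, 1.8]
width: -0.4
grip_force: 0.8
```

```bash
python3 -m jog '[{"tx":-0.5,"ty":0,"tz":0,"twist":0},{"tx":-1,"ty":0,"tz":0.1,"twist":0},{"tx":-1.6,"ty":0,"tz":0.1,"twist":0},{"tx":-2.1,"ty":0,"tz":0.2,"twist":0},{"tx":-2.6,"ty":0,"tz":0.4,"twist":0},{"tx":-3.1,"ty":0,"tz":0.5,"twist":0},{"tx":-3.6,"ty":0,"tz":0.7,"twist":0},{"tx":-4.1,"ty":0,"tz":0.9,"twist":0},{"tx":-4.5,"ty":0,"tz":1.1,"twist":0},{"tx":-5,"ty":0,"tz":1.3,"twist":0}]' && python3 -m jog '[{"tx":-0.45,"ty":0,"tz":0.3,"twist":0},{"tx":-0.9,"ty":0,"tz":0.6,"twist":0},{"tx":-1.35,"ty":0,"tz":0.9,"twist":0},{"tx":-1.8,"ty":0,"tz":1.2,"twist":0},{"tx":-2.15,"ty":0,"tz":1.6,"twist":0},{"tx":-2.5,"ty":0,"tz":2,"twist":0},{"tx":-2.85,"ty":0,"tz":2.4,"twist":0},{"tx":-3.2,"ty":0,"tz":2.8,"twist":0},{"tx":-3.5,"ty":0,"tz":3.2,"twist":0},{"tx":-3.8,"ty":0,"tz":3.6,"twist":0}]'; python3 -c "
from h import *
save(cam('scene'),'s4.png')
go(545,-163,56)"
```

```text
t: 10.45
eef_pos: [598.9, -164.4, 141.6]
ee_rot: [-0.0, 1.0, -0.017, 0.0]
ft_force: [0.8, 0.8, -1.0]
width: 0.3
grip_force: 0.6
t: 11.28
eef_pos: [561.1, -163.1, 105.3]
ee_rot: [-0.0, 1.0, -0.017, 0.0]
ft_force: [1.0, -0.3, 0.4]
width: -0.1
grip_force: 0.5
pos [ 560.4 -163.   104.5] head -2.0 t 11.3333 -> tx ty tz [-1.53  0.06  4.85] twist None F [-0.2  0.  -0.9]
```

```bash
python3 -c "
import cv2
i=cv2.imread('pics/s4.png')[110:250,180:380];cv2.imwrite('pics/s4c.png',cv2.resize(i,(600,420),interpolation=2))"
```

```text
(no output)
```

View pics/s4c.png

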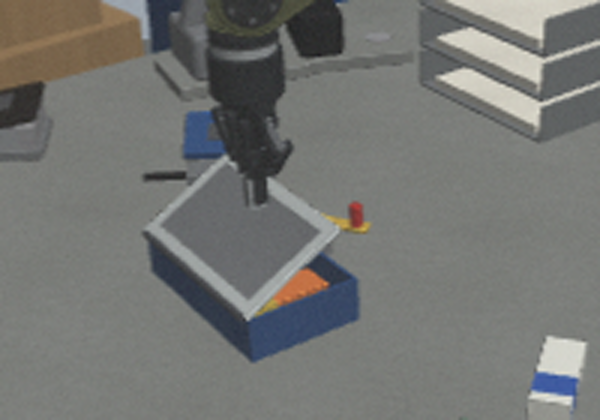

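The lid has swung to about 0.5 rad with the fingertip on its outer face at (257,203). The carton is still flat underneath it, so I'll keep lowering slowly.

```bash
python3 -m jog '[{"tx":-0.3,"ty":0,"tz":0.4,"twist":0},{"tx":-0.5,"ty":0,"tz":0.8,"twist":0},{"tx":-0.7,"ty":0,"tz":1.2,"twist":0},{"tx":-0.8,"ty":0,"tz":1.6,"twist":0},{"tx":-1,"ty":0,"tz":2,"twist":0},{"tx":-1.1,"ty":0,"tz":2.4,"twist":0},{"tx":-1.2,"ty":0,"tz":2.8,"twist":0},{"tx":-1.3,"ty":0,"tz":3.2,"twist":0},{"tx":-1.4,"ty":0,"tz":3.6,"twist":0},{"tx":-1.5,"ty":0,"tz":4,"twist":0}]' && python3 -m jog '[{"tx":0,"ty":0,"tz":0.2,"twist":0},{"tx":0,"ty":0,"tz":0.4,"twist":0},{"tx":0,"ty":0,"tz":0.5,"twist":0},{"tx":0,"ty":0,"tz":0.6,"twist":0},{"tx":0,"ty":0,"tz":0.7,"twist":0},{"tx":0,"ty":0,"tz":0.8,"twist":0},{"tx":0,"ty":0,"tz":0.9,"twist":0},{"tx":0,"ty":0,"tz":0.95,"twist":0},{"tx":0,"ty":0,"tz":1,"twist":0},{"tx":0,"ty":0,"tz":1,"twist":0}]'
```

```text
t: 12.17
eef_pos: [546.4, -162.6, 65.4]
ee_rot: [0.0, 1.0, -0.017, 0.0]
ft_force: [0.5, 0.7, 0.7]
width: -0.2
grip_force: 0.4
t: 13.0
eef_pos: [546.4, -162.6, 56.1]
ee_rot: [0.0, 1.0, -0.017, 0.0]
ft_force: [-2.2, -0.1, 4.1]
width: 0.1
grip_force: 1.9
```

```bash
python3 -m jog '[{"tx":0,"ty":0,"tz":0.05,"twist":0},{"tx":0,"ty":0,"tz":0.1,"twist":0},{"tx":0,"ty":0,"tz":0.15,"twist":0},{"tx":0,"ty":0,"tz":0.15,"twist":0},{"tx":0,"ty":0,"tz":0.15,"twist":0},{"tx":0,"ty":0,"tz":0.15,"twist":0},{"tx":0,"ty":0,"tz":0.15,"twist":0},{"tx":0,"ty":0,"tz":0.15,"twist":0},{"tx":0,"ty":0,"tz":0.15,"twist":0},{"tx":0,"ty":0,"tz":0.15,"twist":0}]' && python3 -m jog '[{"tx":0,"ty":0,"tz":-1,"twist":0},{"tx":0,"ty":0,"tz":-3,"twist":0},{"tx":0,"ty":0,"tz":-6,"twist":-6},{"tx":0,"ty":0,"tz":-8.5,"twist":-13},{"tx":-1,"ty":-0.5,"tz":-9,"twist":-20},{"tx":-3,"ty":-1.5,"tz":-9,"twist":-27},{"tx":-5,"ty":-2.6,"tz":-9,"twist":-34},{"tx":-7,"ty":-3.6,"tz":-9,"twist":-41},{"tx":-8.1,"ty":-4.2,"tz":-9,"twist":-48},{"tx":-8.1,"ty":-4.2,"tz":-9,"twist":-55}]' 0.3 20
python3 - <<'E'
from h import *
go(463.5,-122.4,70,58); print(r.get_obs()["q"].round(2))
c=cam("scene"); w=cam("wrist")
im=np.vstack([cv2.resize(w["frame"],(480,300)),cv2.resize(c["frame"][120:240,180:372],(480,300),interpolation=2)])
cv2.imwrite("pics/a5.png",im[:,:,::-1])
h=cv2.cvtColor(w["frame"],cv2.COLOR_RGB2HSV); m=cv2.inRange(h,(0,160,80),(6,255,255))
b=max(cv2.findContours(m,0,2)[0],key=cv2.contourArea); print(cv2.boundingRect(b),cv2.contourArea(b),[ray(w,b.mean((0,1)),z).round(1) for z in(77,89)])
E
```

```text
t: 13.83
eef_pos: [546.4, -162.7, 55.8]
ee_rot: [0.0, 1.0, -0.017, 0.0]
ft_force: [-9.6, 3.2, 19.3]
width: 0.0
grip_force: 9.9
t: 14.67
eef_pos: [465.3, -116.8, 144.6]
ee_rot: [-0.0, 0.893, 0.449, 0.0]
ft_force: [0.3, -0.7, 0.2]
width: 55.7
grip_force: 0.0
pos [ 465.3 -116.8  144.6] head 53.4 t 14.6667 -> tx ty tz [-0.56  0.19  7.46] twist -4.6 F [ 0.3 -0.7  0.2]
[-0.32  0.24  1.81  0.    1.09  0.32]
(304, 214, 20, 30) 404.0 [array([ 462.9, -122.7,   77. ]), array([ 465.7, -118.8,   89. ])]
```

View pics/a5.png

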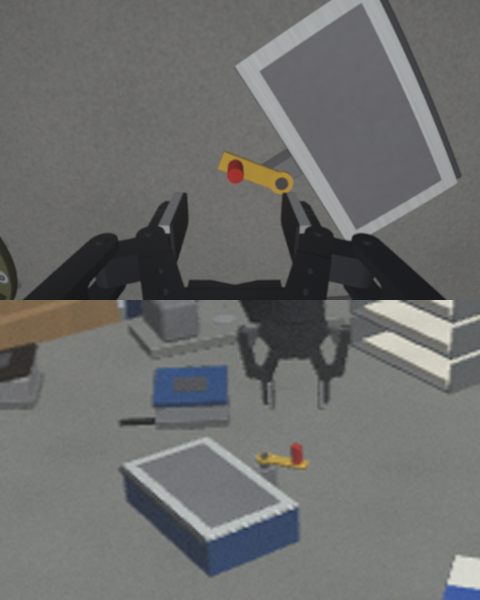

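The lid is flat on the rim. The stud is at wrist crop (235,171), which gives about (463,-122), matching the first measurement. I'll descend and pinch it.

```bash
python3 -m jog '[{"tx":-0.2,"ty":0.1,"tz":1,"twist":0},{"tx":-0.4,"ty":0.2,"tz":2,"twist":0},{"tx":-0.6,"ty":0.2,"tz":3.2,"twist":0},{"tx":-0.6,"ty":0.2,"tz":4.4,"twist":0},{"tx":-0.6,"ty":0.2,"tz":5.5,"twist":0},{"tx":-0.6,"ty":0.2,"tz":6.4,"twist":0},{"tx":-0.6,"ty":0.2,"tz":7,"twist":0},{"tx":-0.6,"ty":0.2,"tz":7.3,"twist":0},{"tx":-0.6,"ty":0.2,"tz":7.3,"twist":0},{"tx":-0.6,"ty":0.2,"tz":7.3,"twist":0}]' -0.2 20 && python3 -m jog '[{"tx":0,"ty":0,"tz":0,"twist":0},{"tx":0,"ty":0,"tz":0,"twist":0},{"tx":0,"ty":0,"tz":0,"twist":0},{"tx":0,"ty":0,"tz":0,"twist":0},{"tx":0,"ty":0,"tz":0,"twist":0},{"tx":0,"ty":0,"tz":0,"twist":0},{"tx":0,"ty":0,"tz":0,"twist":0},{"tx":0,"ty":0,"tz":0,"twist":0},{"tx":0,"ty":0,"tz":0,"twist":0},{"tx":0,"ty":0,"tz":0,"twist":0}]' -1 20
python3 - <<'E'
from h import *
o=r.get_obs(); go(533,-165,71); P=np.array([487.4,-163.3]); d=o["eef_pos"][:2]-P; print(np.hypot(*d),np.degrees(np.arctan2(d[1],d[0])))
q=o["ee_rot"];R=Ro.from_quat([q[1],q[2],q[3],q[0]])
phi0=np.degrees(np.arctan2(d[1],d[0]))
for ph in list(np.linspace(phi0,-2.1,21))+[-7]:
    v=P+46*np.array([np.cos(np.radians(ph)),np.sin(np.radians(ph))])-o["eef_pos"][:2]; print(round(ph),R.inv().apply([*v,0])[:2].round(1)/10)
E
```

```text
t: 15.6
eef_pos: [465.0, -123.9, 71.5]
ee_rot: [0.0, 0.895, 0.446, 0.0]
ft_force: [0.8, -0.4, 0.6]
width: 34.2
grip_force: 0.0
t: 16.43
eef_pos: [463.8, -122.5, 71.6]
ee_rot: [-0.002, 0.895, 0.446, -0.001]
ft_force: [-10.7, 12.5, 11.3]
width: 12.8
grip_force: 20.8
pos [ 463.8 -122.5   71.6] head 53.0 t 16.4333 -> tx ty tz [0.77 8.08 0.03] twist None F [-10.7  12.5  11.3]
47.13460721152702 120.05270264428479
120 [-0.04  0.1 ]
114 [0.4  0.32]
108 [0.81 0.58]
102 [1.2  0.88]
96 [1.55 1.23]
90 [1.86 1.6 ]
83 [2.13 2.01]
77 [2.35 2.45]
71 [2.53 2.9 ]
65 [2.66 3.38]
59 [2.74 3.86]
53 [2.76 4.35]
47 [2.73 4.84]
41 [2.66 5.32]
35 [2.52 5.8 ]
28 [2.35 6.25]
22 [2.12 6.69]
16 [1.85 7.09]
10 [1.53 7.47]
4 [1.18 7.81]
-2 [0.79 8.11]
-7 [0.46 8.32]
```

```bash
python3 -m jog '[{"tx":0.44,"ty":0.14,"tz":0,"twist":4.5},{"tx":0.85,"ty":0.4,"tz":0,"twist":9},{"tx":1.24,"ty":0.7,"tz":0,"twist":13.5},{"tx":1.59,"ty":1.05,"tz":0,"twist":18},{"tx":1.9,"ty":1.42,"tz":0,"twist":22.5},{"tx":2.17,"ty":1.83,"tz":0,"twist":27},{"tx":2.39,"ty":2.27,"tz":0,"twist":31.5},{"tx":2.57,"ty":2.72,"tz":0,"twist":36},{"tx":2.7,"ty":3.2,"tz":0,"twist":40.5},{"tx":2.78,"ty":3.68,"tz":0,"twist":45}]'
python3 - <<'E'
from h import *
o=r.get_obs(); go(533,-165,71); P=np.array([487.4,-163.3]); d=o["eef_pos"][:2]-P; print(np.hypot(*d),np.degrees(np.arctan2(d[1],d[0])))
q=o["ee_rot"];R=Ro.from_quat([q[1],q[2],q[3],q[0]])
phi0=np.degrees(np.arctan2(d[1],d[0]))
for ph in list(np.linspace(phi0,-2.1,11))+[-5,-8]:
    v=P+46*np.array([np.cos(np.radians(ph)),np.sin(np.radians(ph))])-o["eef_pos"][:2]; print(round(ph),R.inv().apply([*v,0])[:2].round(1)/10)
E
```

```text
t: 17.27
eef_pos: [512.1, -121.3, 72.0]
ee_rot: [-0.002, 0.998, 0.068, 0.001]
ft_force: [6.4, 21.7, 2.9]
width: 13.1
grip_force: 20.2
pos [ 512.1 -121.3   72. ] head 7.8 t 17.2667 -> tx ty tz [1.47 4.61 0.09] twist None F [ 6.4 21.7  2.9]
48.70800512978238 59.484428264948846
59 [-0.17  0.21]
53 [0.2  0.54]
47 [0.54 0.9 ]
41 [0.83 1.3 ]
35 [1.08 1.73]
29 [1.28 2.18]
23 [1.43 2.65]
16 [1.53 3.14]
10 [1.58 3.63]
4 [1.57 4.12]
-2 [1.51 4.61]
-5 [1.47 4.84]
-8 [1.41 5.07]
```

```bash
python3 -m jog '[{"tx":0.3,"ty":0.2,"tz":0,"twist":4.5},{"tx":0.64,"ty":0.55,"tz":0,"twist":9},{"tx":0.93,"ty":0.95,"tz":0,"twist":13.5},{"tx":1.18,"ty":1.38,"tz":0,"twist":18},{"tx":1.38,"ty":1.83,"tz":0,"twist":22.5},{"tx":1.53,"ty":2.3,"tz":0,"twist":27},{"tx":1.63,"ty":2.79,"tz":0,"twist":31.5},{"tx":1.68,"ty":3.28,"tz":0,"twist":36},{"tx":1.67,"ty":3.77,"tz":0,"twist":40.5},{"tx":1.61,"ty":4.26,"tz":0,"twist":45}]'
python3 - <<'E'
from h import *
o=r.get_obs(); go(533,-168,71); P=np.array([487.4,-163.3]); d=o["eef_pos"][:2]-P; print(np.hypot(*d),np.degrees(np.arctan2(d[1],d[0])))
E
```

```text
t: 18.1
eef_pos: [536.3, -163.2, 72.6]
ee_rot: [-0.001, 0.948, -0.319, 0.004]
ft_force: [24.5, 5.6, -8.4]
width: 12.7
grip_force: 19.5
pos [ 536.3 -163.2   72.6] head -37.2 t 18.1 -> tx ty tz [0.03 0.58 0.16] twist None F [24.5  5.6 -8.4]
48.86759962508424 0.11871267477059345
```

```bash
python3 -m jog '[{"tx":0.1,"ty":0.05,"tz":0,"twist":0},{"tx":0.2,"ty":0.1,"tz":0,"twist":0},{"tx":0.3,"ty":0.15,"tz":0,"twist":0},{"tx":0.4,"ty":0.2,"tz":0,"twist":0},{"tx":0.4,"ty":0.2,"tz":0,"twist":0},{"tx":0.4,"ty":0.2,"tz":0,"twist":0},{"tx":0.4,"ty":0.2,"tz":0,"twist":0},{"tx":0.4,"ty":0.2,"tz":0,"twist":0},{"tx":0.4,"ty":0.2,"tz":0,"twist":0},{"tx":0.4,"ty":0.2,"tz":0,"twist":0}]'
```

```text
t: 18.93
eef_pos: [536.8, -165.7, 72.2]
ee_rot: [-0.002, 0.948, -0.317, 0.002]
ft_force: [14.1, 16.4, -1.6]
width: 13.1
grip_force: 20.4
```

```bash
python3 -m jog '[{"tx":0.1,"ty":0,"tz":0,"twist":0},{"tx":0.2,"ty":0.05,"tz":0,"twist":0},{"tx":0.25,"ty":0.05,"tz":0,"twist":0},{"tx":0.25,"ty":0.05,"tz":0,"twist":0},{"tx":0.25,"ty":0.05,"tz":0,"twist":0},{"tx":0.25,"ty":0.05,"tz":0,"twist":0},{"tx":0.25,"ty":0.05,"tz":0,"twist":0},{"tx":0.25,"ty":0.05,"tz":0,"twist":0},{"tx":0.25,"ty":0.05,"tz":0,"twist":0},{"tx":0.25,"ty":0.05,"tz":0,"twist":0}]' && python3 -m jog '[{"tx":0,"ty":0,"tz":0,"twist":0},{"tx":0,"ty":0,"tz":0,"twist":0},{"tx":0,"ty":0,"tz":0,"twist":0},{"tx":0,"ty":0,"tz":0,"twist":0},{"tx":0,"ty":0,"tz":-1,"twist":0},{"tx":0,"ty":0,"tz":-3,"twist":0},{"tx":0,"ty":0,"tz":-6,"twist":0},{"tx":0,"ty":0,"tz":-9,"twist":0},{"tx":-1,"ty":0,"tz":-11,"twist":0},{"tx":-2,"ty":0,"tz":-13,"twist":0}]' -0.3
python3 - <<'E'
from h import *
c=cam("scene"); w=cam("wrist"); go(480,-120,200)
im=np.vstack([cv2.resize(w["frame"],(480,300)),cv2.resize(c["frame"][120:240,180:372],(480,300),interpolation=2)])
cv2.imwrite("pics/a6.png",im[:,:,::-1])
h=cv2.cvtColor(w["frame"],cv2.COLOR_RGB2HSV)
for n,lo,hi in(("red",(0,160,80),(6,255,255)),("yel",(18,140,80),(34,255,255))):
    m=cv2.inRange(h,lo,hi); b=max(cv2.findContours(m,0,2)[0],key=cv2.contourArea); R=cv2.minAreaRect(b)
    P=np.array([ray(w,p,65)[:2] for p in cv2.boxPoints(R)]); print(n,R,P.round(1).tolist())
g=cv2.inRange(h,(0,0,125),(180,60,255)); b=max(cv2.findContours(g,0,2)[0],key=cv2.contourArea); R=cv2.minAreaRect(b)
print("lid",R,[ray(w,p,56)[:2].round(1).tolist() for p in cv2.boxPoints(R)])
E
```

```text
t: 19.77
eef_pos: [537.1, -166.2, 71.8]
ee_rot: [-0.002, 0.948, -0.317, -0.0]
ft_force: [3.2, 26.5, 5.2]
width: 12.8
grip_force: 21.2
t: 20.6
eef_pos: [520.4, -157.8, 203.6]
ee_rot: [0.0, 0.948, -0.318, 0.001]
ft_force: [0.9, -0.4, -1.0]
width: 30.1
grip_force: 0.0
pos [ 521.  -157.6  205.6] head -37.0 t 20.7 -> tx ty tz [-5.54 -0.54  0.53] twist None F [ 0.5 -0.4 -0. ]
red ((307.7500305175781, 179.25001525878906), (15.55634880065918, 14.849242210388184), 45.0) [[536.1, -152.2], [537.9, -164.6], [524.9, -166.3], [522.9, -153.8]]
yel ((323.082275390625, 192.1080322265625), (80.16687774658203, 24.1378116607666), 56.05641174316406) [[548.3, -154.9], [547.2, -175.0], [477.7, -171.2], [478.0, -149.9]]
lid ((281.17193603515625, 124.20614624023438), (164.40863037109375, 269.2605285644531), 55.88552474975586) [[657.1, -57.6], [635.0, -275.2], [506.2, -277.3], [513.0, -36.6]]
```

View pics/a6.png

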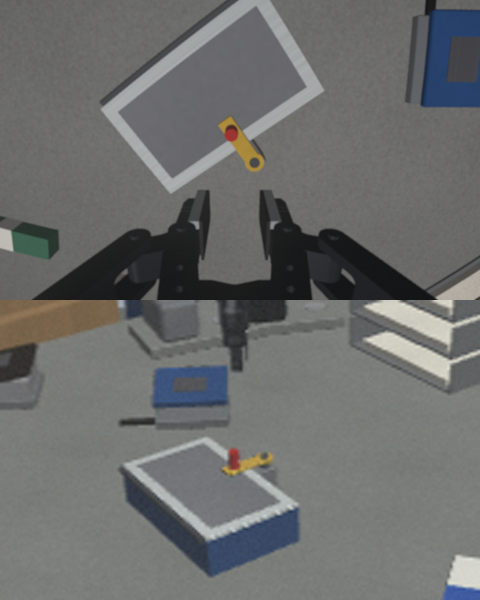

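The lid is flat and shut. The latch lies across it: its axis heading is about -3°, the same as the box within measurement error, and 26 N at the stud moved it no further. The gripper is clear of everything, so I'm handing in.

```bash
python3 -c "
from plant import r
print(r.job_done())"
```

```text
the job is handed in; nothing more can be done
None
```

The job is handed in: the orange carton lies flat in the empty bay, the lid is fully shut, and the latch was then swung over it to its stop, in about 21 s; the bystander items were not touched.

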